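# Ready the fly-tying vise for lacquering

## Robot

A 7-joint arm with a two-finger parallel gripper is mounted at the origin on the work surface. World frame = base frame: x ahead of the robot, y to its left, z up, the work surface at z = 0. Lengths are in m, angles in rad, forces in N, time in s.
With the tool pointing down it reaches from about 0.425 to 0.925 m from the base axis. Payload 6.8 kg.
Tool frame: the origin (TCP) lies on the front face of the gripper's body, between the roots of the fingers; the fingertips stand 73 mm ahead of it and the grasp point (between the pads) lies 54 mm ahead of it; z points along the fingers, y is the direction in which the jaws open and shut (so a half turn about z gives the same grasp; the last joint's range is limited). The gripper opens to 85 mm and grips with 20 to 120 N. Pads are 22 mm wide; open, the fingers measure 114 mm over their backs; the gripper's body (76 mm by 85 mm) begins 54 mm behind the grasp point. The pads swing forward as they close: fully open they stand 13 mm farther back than shut.
Start: joints at [1.04, 0.477, 0.022, 1.555, -0.011, 1.109, -0.083], TCP at [0.277, -0.616, 0.304] pointing down, gripper open.
Joint ranges: [-2.96, 2.96], [-0.34, 2.1], [-1.41, 1.46], [0.24, 2.44], [-1.37, 4.51], [0.17, 1.92], [-2.96, 2.96]. Speed limits (rad/s): [2.39, 2.39, 3.14, 3.14, 3.14, 3.14, 3.14].

## Interface

Orientations are given as a rotation vector (axis times angle).
In Python, from bench import * gives the robot as it stands.
- The arm moves only by the tool jog_arm, never from a script. Its argument "plan" is a list of rows, each a list of 2 entries, a list of its own where there are three numbers: the shift along the world's x, y, z in cm, then the turn about the world's z in rad. In form: [[[tx, ty, tz], twist], ...]. A call has 1 to 12 rows; each row shifts and turns the commanded pose from where the row before left it; what a row does not reach is not made up. A row lasts 1/10 s, in which the tool goes at most 50 mm and 8.59 degrees, less where a joint would pass 70% of its speed; a pose out of reach is approached as far as the arm can. A call is refused whole if a number of a shift passes 5 or a number of a turn 0.15, either way. A call with a gripper value outside its range is refused whole. "hand" is the finger opening in cm, from 0 to 8.54, set as the call begins (left out, the last holds). The fingers move at their own pace and stop on an object; "grip_force" is the grip in N (left out, the last holds). Time passes only in rows, so rows that do not move let the fingers close. It gives the time, the measured TCP pose, the force and the opening at its end, in the units of the state.
- get_obs(): the state, without advancing time (a new reading comes with each control period).
- grab_frame(name): name is "scene" or "top" or "wrist"; returns the picture (384x512x3 uint8, red, green, blue); there is no depth.
- get_calibration(name): a dict with "intrinsics" (3x3 intrinsics, pixels), "k1" (the pictures are not rectified: a ray, as slopes to the right and down, at radius r is drawn at 1 + k1 r^2 times it, then the intrinsics apply), "xyz" and "orientation" of the camera in the world. Camera axes: x right, y down, z forward; pixel columns grow to the right and rows downward; lengths in m; the calibration is good to about 2 mm. A picture is of the moment at which its call begins: read the wrist's pose just before it. get_calibration takes no time and is no camera call; for the wrist camera it gives the pose at the moment of the call.
- hand_in(): hands the job in, once; it reports no verdict.
The state is a dict: "clock": time; "joints": joint angles; "qvel": joint speeds; "tau": joint torques, N m; "tcp_pos": TCP position; "orientation": TCP orientation; "contact_force": force on the tool from outside, world axes, zero at the start; "moment": the same for the moment, N m; "grip_width": finger opening in m.
Only numpy, scipy, OpenCV 4.12 (cv2) and the standard library are available. Lean on these libraries where they do the work, as an engineer would, in place of code of your own. Each camera call takes 0.05 s, during which the arm holds its last target. There are 200 camera calls.

## Task

Get the vise ready for lacquering: take the tall lacquer bottle out of the black catch tray, keep it upright and press it down on the mixer's sprung pad until the pad bottoms, holding it there for about a second, then stand it on the mat exactly midway between the two tall jar stacks and let go. Slide the empty catch tray along the table, without lifting it, until it lies centred right under the tip of the vise's jaws and square to the vise's base. Leave the jar stacks and everything else where they are.

Things in the scene. Friction and masses are not known exactly. Their poses are not given: they have to be found in the camera images.
- vise: Fixed tying vise: grey base plate 150 (x) x 110 (y) x 14 mm high, steel stem 12 mm thick at y = -30 mm standing to 184 mm, and an arm 16 mm thick (brass joint 26 mm) at about 178 mm height that runs from the stem to -y and ends in the jaws at y = -170 mm. A crank hangs at y = +38 mm. Origin: centre of the base plate's underside; x, y along the plate's sides.
- jaws (a point): Tip of the vise's jaws: 170 mm from the vise's origin along its -y, 158 mm above the table; nothing of the vise is under it, the base plate's edge is 115 mm away. Axes as the vise's.
- tray: Black open catch tray, loose, 120 (x) x 160 (y) x 32 mm high, walls and floor 5 mm, 0.25 kg. Origin: centre of its underside. Its 160 mm sides must end parallel to the vise's y axis (either way round).
- bottle: Amber lacquer bottle with black cap, loose, starts upright in the tray: body 46 mm diameter up to 74 mm, shoulder to 84 mm, cap 34 mm diameter from 84 to 110 mm (its top), about 0.14 kg. Origin: centre of its underside.
- mixer: Fixed touch mixer: grey block 110 (x) x 85 (y) x 45 mm high with the round sprung pad in the middle of its top. Origin: centre of its underside.
- pad_top (a point): Centre of the top face of the mixer's sprung pad (flat, 60 mm diameter); it sinks with the pad.
- pad (a joint): Travel of the mixer's pad in m: 0 up, 0.008 fully down (about 10 N).
- mat: Fixed dark rubber mat, 250 x 250 x 3 mm, on which three jar stacks stand on the corners of an equilateral triangle of 170 mm sides centred on the mat. Origin: centre of its underside.
- stack_a: One of the two tall jar stacks (three clear jars with white lids), loose: 60 mm diameter, 78 mm high, on the mat. Origin: centre of its underside.
- stack_b: The other tall jar stack, the same as stack_a.
- stack_low: Bystander: a single jar, 60 mm diameter, 26 mm high, on the mat's third place. Origin: centre of its underside.
- spool_near: Bystander: upright thread spool, 42 mm diameter, 60 mm high, beside the place for the tray. Origin: underside.
- spool_far: Bystander: upright thread spool, 42 mm diameter, 60 mm high, behind the place for the tray. Origin: underside.
- mug: Bystander: white mug, 80 mm diameter, 90 mm high, handle at its +y. Origin: underside.
- hook_box: Bystander: grey box 80 x 120 x 25 mm high. Origin: underside.
- tin: Bystander: round aluminium tin, 60 mm diameter, 28 mm high. Origin: underside.
- scissors: Bystander: scissors lying flat, 135 mm long. Origin: their pivot, on the table.
Things that resemble listed ones, but are neither listed nor needed, are in the scene too. There is more than one size of the bottle; the one meant has the size given above.

How it is judged:
By the outcome, as a careful person would: the job done as asked, in the order asked, and still so for the second after the job is handed in, with the robot touching nothing.
It also fails if it takes over 72 s, if anything falls off the work surface, if the arm or the gripper's body presses on something with over 40 N, if the wrist force passes 120 N, or if a joint passes its speed limit or range.

## Working session

There is one attempt and no reset: what is moved stays moved. The work goes in short steps, Python scripts to look and compute and a tool call to move; the robot and the scene stay as the last step left them, time stands still between calls to the robot, and variables do not carry over. Pictures are saved under pics/ and viewed, about 8 in all and at most 12, crops included, and the job is handed in when it is done.

Besides the shell and the picture viewer there is one more tool, called after "Call:" as name(argument=value, ...), one argument or row to a line, values as JSON. jog_arm: Moves the arm, as the interface text tells. Its arguments: {"type":"object","properties":{"plan":{"type":"array","items":{"type":"array"}},"hand":{"type":"number"},"grip_force":{"type":"number"}},"required":["plan"]}

```bash
mkdir -p pics; ls; cat > h.py <<'E'
from bench import *
import numpy as np, cv2
from scipy.spatial.transform import Rotation as R
def rot(c):
    o=np.array(c["orientation"],float)
    return o if o.shape==(3,3) else R.from_rotvec(o).as_matrix()
def ray(c,px):
    K=np.array(c["intrinsics"]);k=c["k1"]
    d=np.linalg.inv(K)@np.array([px[0],px[1],1.]);rd=np.hypot(d[0],d[1]);r=rd
    for _ in range(30): r=rd/(1+k*r*r)
    d[:2]*=(r/rd if rd>0 else 1)
    return np.array(c["xyz"]),rot(c)@d
def onz(c,px,z):
    o,d=ray(c,px);return o+d*(z-o[2])/d[2]
def proj(c,P):
    p=rot(c).T@(np.array(P,float)-np.array(c["xyz"]));s=p[:2]/p[2];s=s*(1+c["k1"]*(s@s))
    return (np.array(c["intrinsics"])@np.r_[s,1])[:2]
E
python3 - <<'E'
from h import *
print(get_obs())
for n in("scene","top"):
    print(n,get_calibration(n)); cv2.imwrite(f"pics/{n}0.png",cv2.resize(grab_frame(n)[:,:,::-1],(800,600),interpolation=cv2.INTER_CUBIC))
    cv2.imwrite(f"pics/{n}0raw.png",grab_frame(n)[:,:,::-1])
E
```

```text
pics
{'clock': 0.0, 'joints': array([ 1.03990737,  0.47778892,  0.02232074,  1.55646869, -0.01148329,
        1.10931354, -0.08312873]), 'qvel': array([-2.92223730e-04,  1.48288894e-03, -1.59538166e-03,  9.92666380e-05,
       -4.78898173e-04, -2.98694694e-04, -1.51917558e-04]), 'tau': array([-1.01069229e-03, -5.96452689e+01,  1.60771497e+00, -2.81202900e+01,
        1.24225742e-02,  9.35273187e-03,  2.45458416e-06]), 'tcp_pos': array([ 0.27676351, -0.61513392,  0.30292546]), 'orientation': array([-3.06991867e+00, -6.58834059e-01,  8.28653465e-04]), 'contact_force': array([-0.21564771, -0.08500352, -0.54320515]), 'moment': array([ 0.03057064, -0.03821172,  0.00518459]), 'grip_width': 0.08540793991358502}
scene {'intrinsics': array([[427.57579101,   0.        , 245.55677008],
       [  0.        , 427.57579101, 192.98898313],
       [  0.        ,   0.        ,   1.        ]]), 'k1': -0.020993941088203943, 'xyz': array([1.03762746, 0.6746017 , 1.16080779]), 'orientation': array([-0.77451072, -2.70223537,  0.92514681])}
top {'intrinsics': array([[445.48360468,   0.        , 255.02980333],
       [  0.        , 445.48360468, 193.18298841],
       [  0.        ,   0.        ,   1.        ]]), 'k1': -0.14775085944953287, 'xyz': array([0.41823386, 0.00835352, 1.24028015]), 'orientation': array([-2.18024144,  2.11170307, -0.20480481])}
```

View pics/scene0.png

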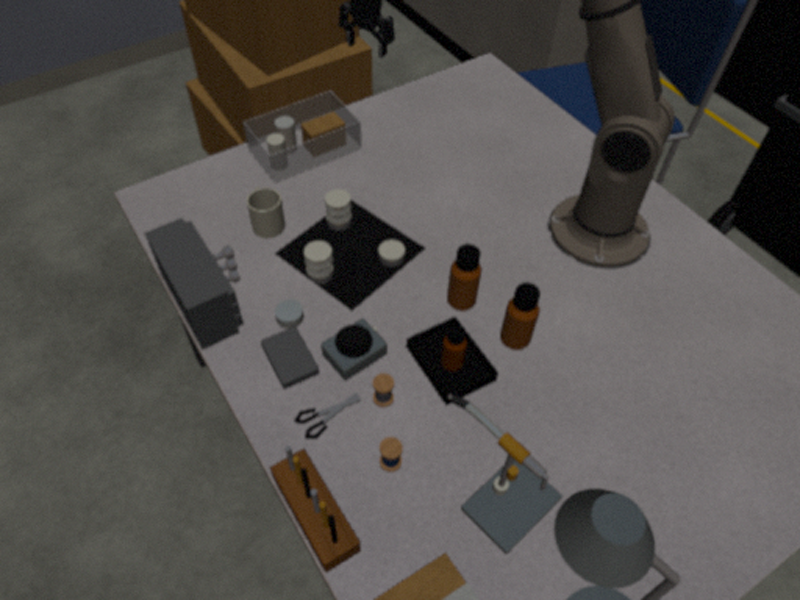

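View pics/top0.png

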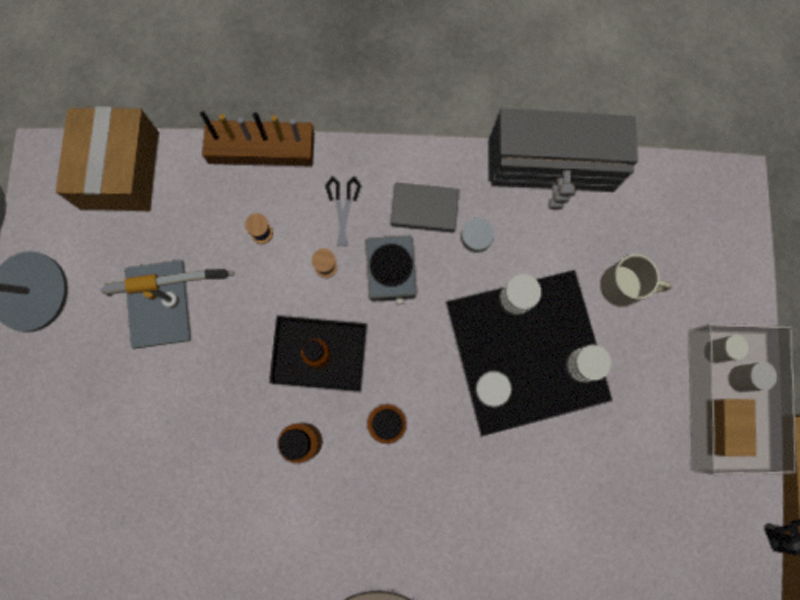

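The tray holds a bottle at scene (453,350) / top (315,352). Lookalikes are the two larger bottles at scene (463,277) and (519,316), top (387,423) and (298,442). The tall stacks are at top (520,293) and (590,362), with the low jar at (493,388). The jaw tip is at top (232,272).

```bash
cat > m.py <<'E'
from h import *
im=cv2.imread("pics/top0raw.png");c=get_calibration("top");s=.64
hsv=cv2.cvtColor(im,cv2.COLOR_BGR2HSV);V=hsv[:,:,2];S=hsv[:,:,1]
def cont(mask,box):
    x0,y0,x1,y1=[int(v*s) for v in box];m=np.zeros_like(V);m[y0:y1,x0:x1]=mask[y0:y1,x0:x1]*255
    m=cv2.morphologyEx(m,cv2.MORPH_CLOSE,np.ones((3,3)))
    k=max(cv2.findContours(m,cv2.RETR_EXTERNAL,cv2.CHAIN_APPROX_NONE)[0],key=cv2.contourArea);return k[:,0,:]
def rect(k,z):
    P=np.array([onz(c,p,z)[:2]*1000 for p in k],np.float32);return cv2.minAreaRect(P)
print("median bg",np.median(im[230:300,300:400],axis=(0,1)))
for n,px in dict(tray=(340,330),mat=(540,400),base=(140,330),mixer=(372,285),cap=(315,350),lid=(525,290)).items(): print(n,hsv[int(px[1]*s),int(px[0]*s)])
f=lambda r:(np.round(r[0],1),np.round(r[1],1),round(r[2],1))
dark=V<70
for z in(0,32):print("tray",z,f(rect(cont((V<60)|(S>120),(262,308,375,398)),z)))
print("mat",f(rect(cont((V<60),(435,262,622,440)),3)))
for z in(0,14): print("base",f(rect(cont((V<125),(122,255,192,352)),z)))
for z in(0,45):print("mixer",z,f(rect(cont((V<130),(355,232,422,298)),z)))
def circ(k,z):
    P=np.array([onz(c,p,z)[:2]*1000 for p in k],np.float32);return np.round(cv2.minEnclosingCircle(P)[0],1),np.round(cv2.minEnclosingCircle(P)[1],1)
print("pad",circ(cont(V<60,(366,238,416,291)),52))
for n,b in dict(A=(498,272,543,308),B=(565,340,613,378)).items(): print(n,circ(cont(V>170,b),78),circ(cont(V>150,b),78))
print("low",circ(cont(V>150,(473,368,515,409)),26))
print("tip",onz(c,(233*s,272.5*s),158)*1000,"cap",onz(c,(315*s,350*s),115)*1000,"arm",[onz(c,(p[0]*s,p[1]*s),178)*1000 for p in((110,288),(200,274))])
print("spools",onz(c,(257*s,222*s),60)*1000,onz(c,(324*s,259*s),60)*1000)
cr=im[150:300,60:330];cv2.imwrite("pics/crop1.png",cv2.resize(cr,None,fx=2.9,fy=2.9,interpolation=cv2.INTER_CUBIC))
E
python3 m.py
python3 - <<'E'
from h import *
s=cv2.imread("pics/scene0raw.png") if 0 else cv2.imread("pics/scene0raw.png");c=get_calibration("scene");q=.64
for n,b,t in(("tray bottle",(453,368),(455,330)),("d1",(463,305),(467,250)),("d2",(517,345),(526,290))):
    B=onz(c,np.array(b)*q,5 if 0 else 0.005);o,d=ray(c,np.array(t)*q)
    k=np.dot(B[:2]-o[:2],d[:2])/np.dot(d[:2],d[:2]);print(n,B,(o+k*d))
E
```

```text
median bg [135. 134. 141.]
tray [90 29 26]
mat [105  22  23]
base [101  29  96]
mixer [100  24  96]
cap [120  10  26]
lid [ 30  11 166]
tray 0 (array([529.2, 122.1]), array([161.8, 121.2]), 86.9)
tray 32 (array([-2333.2, -2813.2]), array([4014. , 3005.3]), 86.9)
mat (array([239. , 385.3]), array([350.9, 350.8]), 15.8)
base (array([608.7, 421.1]), array([154.9, 127.7]), 9.7)
base (array([-1541.4, -4237.8]), array([1593.3, 1313.5]), 9.7)
mixer 0 (array([692.2,  -2.6]), array([114.8,  92.2]), 5.5)
mixer 45 (array([-9246.6,   394.4]), array([4050.8, 3252.7]), 5.5)
pad (array([-10901.4,    467. ]), np.float64(1628.6))
A (array([-12949.9,  15658.5]), np.float64(0.0)) (array([-14484.6,  15587.6]), np.float64(2193.1))
tray bottle [0.52899581 0.13502533 0.005     ] [0.53449877 0.12994197 0.13640032]
d1 [0.4158846  0.01491301 0.005     ] [0.42263487 0.008679   0.18119068]
d2 [0.38244632 0.15990531 0.005     ] [0.38994845 0.15063192 0.18331842]Traceback (most recent call last):
  File "m.py", line 21, in <module>
    for n,b in dict(A=(498,272,543,308),B=(565,340,613,378)).items(): print(n,circ(cont(V>170,b),78),circ(cont(V>150,b),78))
                                                                                   ~~~~^^^^^^^^^
  File "m.py", line 7, in cont
    k=max(cv2.findContours(m,cv2.RETR_EXTERNAL,cv2.CHAIN_APPROX_NONE)[0],key=cv2.contourArea);return k[:,0,:]
ValueError: max() iterable argument is empty
```

```bash
sed -i 's/onz(c,p,z)/onz(c,p,z\/1000)/g; s/,158)\*1000/,.158)*1000/; s/,115)\*1000/,.115)*1000/; s/,178)\*1000/,.178)*1000/; s/,60)\*1000/,.06)*1000/g; s/V>170/V>158/; s/(V<60),(435/(V<60)|(V>140),(438/' m.py; sed -i 's/(V<60)|(V>140),(438/(V<60),(435/' m.py
sed -i 's/circ(cont(V>158,b),78),circ(cont(V>150,b),78)/V[int(b[1]*.64):int(b[3]*.64),int(b[0]*.64):int(b[2]*.64)].max(),circ(cont((V>148)\&(hsv[:,:,0]<90),b),78)/' m.py
python3 m.py
```

```text
median bg [135. 134. 141.]
tray [90 29 26]
mat [105  22  23]
base [101  29  96]
mixer [100  24  96]
cap [120  10  26]
lid [ 30  11 166]
tray 0 (array([529.2, 122.1]), array([161.8, 121.2]), 86.9)
tray 32 (array([526.3, 119.2]), array([157.7, 118.1]), 86.9)
mat (array([ 544.2, -256.7]), array([246.7, 246.7]), 15.8)
base (array([608.7, 421.1]), array([154.9, 127.7]), 9.7)
base (array([606.6, 416.4]), array([153.1, 126.2]), 9.7)
mixer 0 (array([692.2,  -2.6]), array([114.8,  92.2]), 5.5)
mixer 45 (array([682.2,  -2.2]), array([110.6,  88.8]), 5.5)
pad (array([683.2,  -2.4]), np.float64(38.1))
A 171 (array([ 642.6, -223. ]), np.float64(36.3))
B 170 (array([ 521.5, -355. ]), np.float64(30.6))
low (array([ 474. , -189.4]), np.float64(28.2))
tip [637.84659575 248.84154025 158.        ] cap [523.0513329  116.02999578 115.        ] arm [array([602.73630434, 440.13215598, 178.        ]), array([629.72073947, 296.53545868, 178.        ])]
spools [749.66228498 234.78816445  60.        ] [686.90957293 113.45647372  60.        ]
```

View pics/crop1.png

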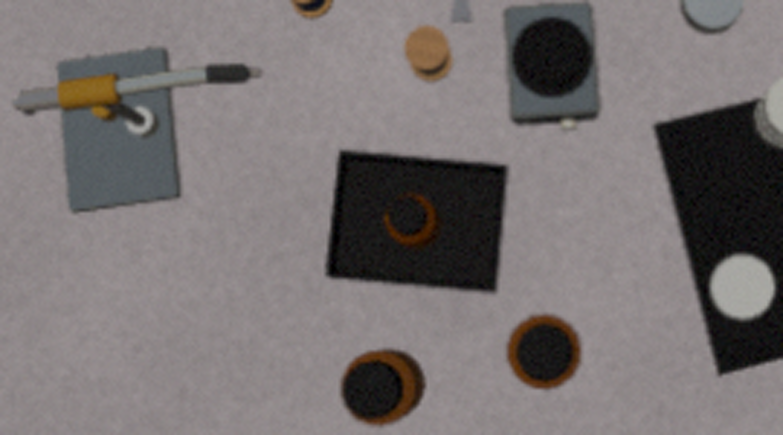

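The crop confirms the choice. The bottle in the tray, at crop (410,220), is about 40 % smaller than the two at crop (380,388) and (545,352). I'll head over the mat first and look from there.

Call:
jog_arm(
  plan=[
    [[2.4, 2.9, 0], 0.032],
    [[2.4, 2.9, 0], 0.032],
    [[2.4, 2.9, 0], 0.032],
    [[2.4, 2.9, 0], 0.032],
    [[2.4, 2.9, 0], 0.032],
    [[2.4, 2.9, 0], 0.032],
    [[2.4, 2.9, 0], 0.032],
    [[2.4, 2.9, 0], 0.032],
    [[2.4, 2.9, 0], 0.032],
    [[2.4, 2.9, 0], 0.032],
    [[2.4, 2.9, 0], 0.032],
    [[0, 0, 0], 0.032],
  ],
  hand=8.5,
  grip_force=50,
)

```text
clock: 1.4
tcp_pos: [0.5449, -0.2901, 0.3039]
orientation: [-2.881, -1.248, -0.005]
contact_force: [-0.5, -0.7, 0.2]
grip_width: 0.0849
```

```bash
python3 - <<'E'
from h import *
o=get_obs();print(o["clock"],o["tcp_pos"],o["orientation"]);c=get_calibration("wrist")
print(c,rot(c)[:,2]);im=grab_frame("wrist")[:,:,::-1];cv2.imwrite("pics/w1.png",im)
for P in((.58,-.29,.0),(.6426,-.223,.078),(.5215,-.355,.078),(.474,-.189,.026)):print(proj(c,P))
t=get_calibration("top")
for z in(.014,):
  for p in((58,60),(165,47),(180,197),(72,212)):print(onz(t,(p[0]/2.9+60,p[1]/2.9+150),z)*1000)
E
```

```text
1.4 [ 0.54490531 -0.29005268  0.30385934] [-2.88068943 -1.24785923 -0.00529514]
{'intrinsics': array([[339.80362424,   0.        , 261.06452001],
       [  0.        , 339.80362424, 191.67752449],
       [  0.        ,   0.        ,   1.        ]]), 'k1': -0.06461602356986403, 'xyz': array([ 0.59252166, -0.24005393,  0.37324114]), 'orientation': array([ 2.6836222 , -1.06139518, -0.14647571])} [-0.18424794 -0.19490104 -0.96336197]
[284.28706678 139.87829516]
[292.09325605  38.66666354]
[289.85480539 242.98365579]
[143.47667483 142.18588242]
[671.60642328 482.28539641  14.        ]
[687.8376362  375.29519629  14.        ]
[541.22279489 348.62899248  14.        ]
[522.58628794 454.15711497  14.        ]
```

View pics/w1.png

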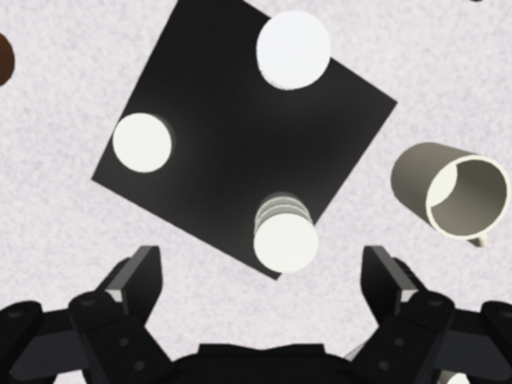

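The wrist view shows stack A's lid at (294,48), B's lid at (286,241) and the low jar at (142,142). The mug is to the right.

```bash
cat > w1.py <<'E'
from h import *
im=cv2.imread("pics/w1.png");c=get_calibration("wrist");V=im.min(axis=2)
print("nadir",proj(c,(c["xyz"][0],c["xyz"][1],0)))
def top(box,t,z):
    x0,y0,x1,y1=box;m=np.zeros_like(V);m[y0:y1,x0:x1]=(V[y0:y1,x0:x1]>t)*255
    m=cv2.morphologyEx(m,cv2.MORPH_OPEN,np.ones((5,5)))
    k=max(cv2.findContours(m,cv2.RETR_EXTERNAL,cv2.CHAIN_APPROX_NONE)[0],key=cv2.contourArea)[:,0]
    P=np.array([onz(c,p,z)[:2]*1000 for p in k],np.float32);print(t,k.min(0),k.max(0),cv2.boundingRect(k),cv2.minEnclosingCircle(P),cv2.fitEllipse(P)[:2])
for t in(200,225,235): 
    for b,z in(((245,0,340,100),.078),((240,180,330,280),.078),((105,105,180,180),.026)):
        try: top(b,t+0,z)
        except Exception as e: print(e)
m=(V<60).astype(np.uint8)*255;m[:,400:]=0;m[240:,:200]=0;m[285:]=0;m[:,:60]=0
k=max(cv2.findContours(m,cv2.RETR_EXTERNAL,cv2.CHAIN_APPROX_NONE)[0],key=cv2.contourArea)[:,0]
for p in((396,102),(277,279),(92,180)):print(onz(c,p,.003)*1000)
E
python3 w1.py
```

```text
nadir [261.41106174  96.64810529]
200 [249   0] [339  88] (249, 0, 91, 89) ((644.0506591796875, -224.55908203125), 43.734130859375) ((642.577392578125, -229.07186889648438), (73.17261505126953, 75.4325942993164))
200 [255 212] [329 279] (255, 212, 75, 68) ((522.3602294921875, -369.1054382324219), 44.41642379760742) ((520.9891967773438, -366.2701416015625), (70.17989349365234, 79.85215759277344))
200 [114 114] [170 170] (114, 114, 57, 57) ((469.72821044921875, -191.47616577148438), 29.872196197509766) ((469.8631896972656, -191.49813842773438), (58.59078598022461, 58.756038665771484))
225 [258   6] [339  87] (258, 6, 82, 82) ((642.4056396484375, -233.3819122314453), 38.63544464111328) ((639.094482421875, -234.4661407470703), (58.26579666137695, 70.10139465332031))
225 [255 215] [318 272] (255, 215, 64, 58) ((516.2025146484375, -357.3807373046875), 30.517114639282227) ((516.1995239257812, -357.17645263671875), (58.31850051879883, 60.172935485839844))
225 [114 114] [169 170] (114, 114, 56, 57) ((469.8125, -191.44244384765625), 29.44059181213379) ((469.7916564941406, -191.47068786621094), (57.77637481689453, 57.904136657714844))
235 [258  11] [330  86] (258, 11, 73, 76) ((635.2775268554688, -233.9544219970703), 30.43745231628418) ((635.7796630859375, -233.59169006347656), (58.190147399902344, 59.32375717163086))
235 [256 215] [316 270] (256, 215, 61, 56) ((516.0806274414062, -356.64569091796875), 28.999614715576172) ((516.0772705078125, -356.58221435546875), (56.49795913696289, 57.19241714477539))
235 [115 115] [169 169] (115, 115, 55, 55) ((469.8165283203125, -191.3394775390625), 28.86018943786621) ((469.96612548828125, -191.3954620361328), (56.41732406616211, 56.494056701660156))
[ 692.23839974 -344.89380172    3.        ]
[ 457.2548941  -412.84494805    3.        ]
[ 388.37975365 -176.52820722    3.        ]
```

Call:
jog_arm(
  plan=[
    [[-0.5, 3.8, -0.3], 0],
    [[-0.5, 3.8, -0.3], 0],
    [[-0.5, 3.8, -0.3], 0],
    [[-0.5, 3.8, -0.3], 0],
    [[-0.5, 3.8, -0.3], 0],
    [[-0.5, 3.8, -0.3], 0],
    [[-0.5, 3.8, -0.3], 0],
    [[-0.5, 3.8, -0.3], 0],
    [[-0.5, 3.8, -0.3], 0],
    [[-0.5, 3.8, -0.3], 0],
    [[0, 0, 0], 0],
    [[0, 0, 0], 0],
  ],
)

```text
clock: 2.65
tcp_pos: [0.4908, 0.083, 0.2738]
orientation: [2.889, 1.233, -0.001]
contact_force: [0.2, -1.3, 0.2]
grip_width: 0.0851
```

```bash
python3 - <<'E'
from h import *
o=get_obs();c=get_calibration("wrist");im=grab_frame("wrist")[:,:,::-1];c2=get_calibration("wrist");cv2.imwrite("pics/w2.png",im)
import pickle;pickle.dump(c,open("c2.pkl","wb"))
print(o["clock"],o["tcp_pos"],np.array(c["xyz"])-c2["xyz"],c["xyz"]);t=R.from_rotvec(o["orientation"]).as_matrix();print(t[:,2],np.arctan2(t[1,1],t[0,1]))
print(proj(c,(.523,.116,.115)))
E
```

```text
2.65 [0.49084965 0.08298295 0.27380502] [-3.28274609e-04  1.12711462e-03  1.76444561e-05] [0.53916917 0.13279564 0.34286312]
[-2.51165360e-04 -6.62746090e-04 -9.99999749e-01] -0.7637200429399116
[261.0162552  132.00553326]
```

View pics/w2.png

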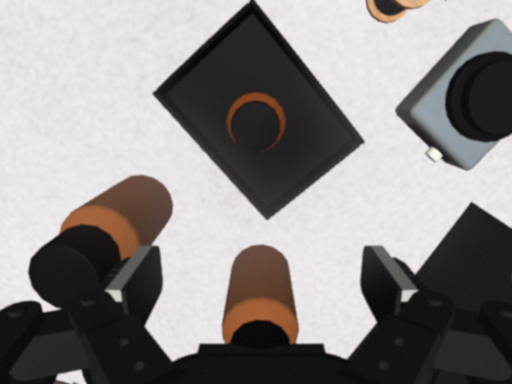

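The bottle cap is at about (256,127) in the tray. The tray's outer corners are at (253,2), (154,94), (268,218) and (363,140). The mixer is at upper right, with its pad near (487,95).

```bash
python3 - <<'E'
import pickle
from h import *
c=pickle.load(open("c2.pkl","rb"));im=cv2.imread("pics/w2.png");V=im.max(axis=2)
def big(m):
    m=m.astype(np.uint8)*255;return max(cv2.findContours(m,cv2.RETR_EXTERNAL,cv2.CHAIN_APPROX_NONE)[0],key=cv2.contourArea)[:,0]
m=(V<90)|((im[:,:,2].astype(int)-im[:,:,0])>40);m[:,375:]=0;m[230:]=0;m[150:,:190]=0
k=big(m);P=lambda z:np.array([onz(c,p,z)[:2]*1000 for p in k],np.float32)
print("tray",cv2.minAreaRect(P(.032)),cv2.minAreaRect(P(0)))
sub=im[80:170,215:300];a=(sub[:,:,2].astype(int)-sub[:,:,0])>25;ys,xs=np.nonzero(a);print("amber box",xs.min()+215,xs.max()+215,ys.min()+80,ys.max()+80)
# amber outer: top of body z .079
for z in(.079,):print([onz(c,p,z)[:2]*1000 for p in((227,122),(286,122),(256,92))])
print("cap@.115",onz(c,(256,127),.115)*1000,"shoulder circle",onz(c,(256.5,122),.079)*1000)
# recompute w1 with the pose at its picture
c1=dict(c);c1["xyz"]=np.array([0.59252166,-0.24005393,0.37324114]);c1["orientation"]=np.array([2.6836222,-1.06139518,-0.14647571])
V=cv2.imread("pics/w1.png").min(axis=2);L=[]
for (x0,y0,x1,y1),t,z in(((245,0,340,100),235,.081),((240,180,330,280),235,.081),((105,105,180,180),200,.029)):
    m=np.zeros_like(V);m[y0:y1,x0:x1]=(V[y0:y1,x0:x1]>t)*255;m=cv2.morphologyEx(m,cv2.MORPH_OPEN,np.ones((5,5)));k=big(m>0)
    L.append(cv2.minEnclosingCircle(np.array([onz(c1,p,z)[:2]*1000 for p in k],np.float32))[0])
L=np.array(L);print(L,"mid",L[:2].mean(0),"cent",L.mean(0),"dist",np.linalg.norm(L[0]-L[1]))
M=np.array([onz(c1,p,.003)[:2]*1000 for p in((396,102),(92,180))]);print("mat",M.mean(0))
E
```

```text
tray ((525.6249389648438, 120.363037109375), (156.99000549316406, 117.46530151367188), 86.79032897949219) ((524.2306518554688, 119.08326721191406), (173.15045166015625, 129.55712890625), 86.79026794433594)
amber box 226 285 92 147
[array([506.93478461, 136.87163662]), array([539.52343729, 105.63319125]), array([538.36616961, 137.48511449])]
cap@.115 [522.88107285 120.68203013 115.        ] shoulder circle [523.21490425 121.23018257  79.        ]
[[ 637.14093018 -230.31637573]
 [ 519.34967041 -351.98492432]
 [ 472.94952393 -188.397995  ]] mid [ 578.24530029 -291.15065002] cent [ 543.14670817 -256.89976501] dist 169.3458490536639
mat [ 542.74466954 -257.05886597]
```

Call:
jog_arm(
  plan=[
    [[1.6, 1.9, 0], 0],
    [[1.6, 1.9, 0], 0],
    [[0, 0, -2], 0],
    [[0, 0, -2], 0],
    [[0, 0, -2], 0],
    [[0, 0, -2], 0],
    [[0, 0, -1], 0],
    [[0, 0, 0], 0],
    [[0, 0, 0], 0],
    [[0, 0, 0], 0],
  ],
)

```text
clock: 3.7
tcp_pos: [0.5237, 0.1212, 0.185]
orientation: [2.889, 1.232, 0.003]
contact_force: [-0.0, 0.1, 1.0]
grip_width: 0.0849
```

```bash
python3 - <<'E'
from h import *
o=get_obs();print(o["clock"],o["tcp_pos"],o["contact_force"]);c=get_calibration("wrist");im=grab_frame("wrist")[:,:,::-1];cv2.imwrite("pics/w3.png",im)
print(proj(c,(.523,.121,.115)))
E
```

```text
3.7 [0.52373682 0.12124927 0.18499889] [-0.00741837  0.12253514  1.00223314]
[259.29110554 257.41672475]
```

View pics/w3.png

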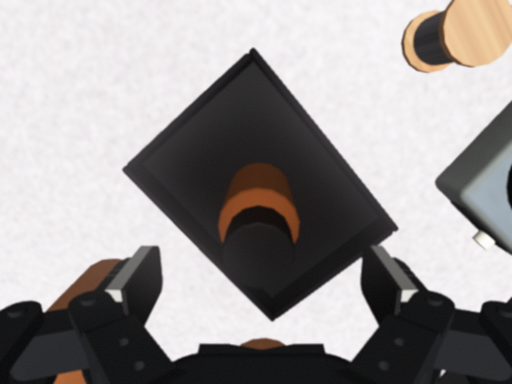

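The bottle sits at (259,253), centred between the fingers, and the decoy at left is well clear. Now I descend and grip.

Call:
jog_arm(
  plan=[
    [[0, 0, -2], 0],
    [[0, 0, -2], 0],
    [[0, 0, -1.4], 0],
    [[0, 0, -0.9], 0],
    [[0, 0, 0], 0],
    [[0, 0, 0], 0],
  ],
)

```text
clock: 4.35
tcp_pos: [0.5233, 0.1216, 0.1213]
orientation: [2.889, 1.233, 0.001]
contact_force: [0.4, -0.2, 0.6]
grip_width: 0.0852
```

Call:
jog_arm(
  plan=[
    [[0, 0, 0], 0],
    [[0, 0, 0], 0],
    [[0, 0, 0], 0],
    [[0, 0, 0], 0],
    [[0, 0, 0], 0],
    [[0, 0, 0], 0],
    [[0, 0, 0], 0],
    [[0, 0, 0], 0],
  ],
  hand=3.5,
  grip_force=50,
)

```text
clock: 5.15
tcp_pos: [0.5233, 0.1216, 0.1216]
orientation: [2.889, 1.233, 0.001]
contact_force: [-2.6, -0.8, 5.5]
grip_width: 0.0448
```

Call:
jog_arm(
  plan=[
    [[0, 0, 1], 0],
    [[0, 0, 2], 0],
    [[0, 0, 3], 0],
    [[0, 0, 4], 0],
    [[2, -1.5, 0], 0],
    [[3, -2.3, 0], 0],
    [[3, -2.4, 0], 0],
    [[3, -2.4, 0], 0],
    [[3, -2.3, 0], 0],
    [[2, -1.5, 0], 0],
    [[0, 0, 0], 0],
    [[0, 0, 0], 0],
  ],
)

```text
clock: 6.35
tcp_pos: [0.6826, -0.0028, 0.2207]
orientation: [-2.889, -1.232, 0.001]
contact_force: [-0.5, 0.1, -1.7]
grip_width: 0.0443
```

```bash
python3 - <<'E'
from h import *
o=get_obs();print(o["clock"],o["tcp_pos"],o["contact_force"],o["grip_width"]);c=get_calibration("wrist")
a=grab_frame("wrist")[:,:,::-1];b=grab_frame("scene")[150:290,150:370,::-1]
b=cv2.resize(b,(603,384),interpolation=cv2.INTER_CUBIC)
v=np.hstack([cv2.resize(a,(400,300)),cv2.resize(b,(400,255))[:255] if 0 else cv2.resize(b,(400,300))]);cv2.imwrite("pics/w4raw.png",a);cv2.imwrite("pics/w4.png",v)
for P in((.683,-.0024,.05),(.683,-.0024,.045)):print(proj(c,P))
E
```

```text
6.35 [ 0.68263389 -0.00284202  0.22072264] [-0.50210025  0.08319326 -1.70709331] 0.044339349205313454
[260.79882561 192.91774039]
[260.81345871 191.07415596]
```

View pics/w4.png

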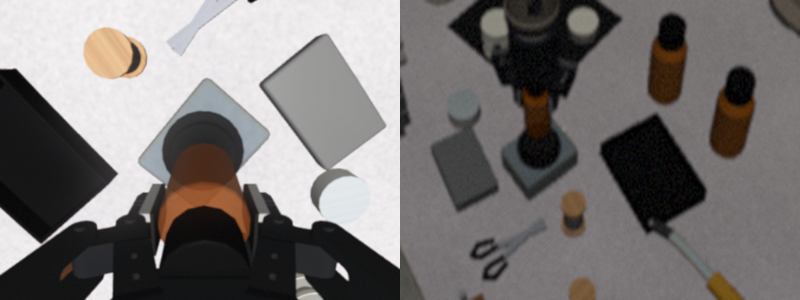

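The bottle is held over the pad: pad centre at about (203,150) in the left view, as predicted. Descending step by step now.

Call:
jog_arm(
  plan=[
    [[0, 0, -1.5], 0],
    [[0, 0, -1.5], 0],
    [[0, 0, -1], 0],
    [[0, 0, -0.2], 0],
    [[0, 0, 0], 0],
    [[0, 0, 0], 0],
  ],
)

```text
clock: 7.05
tcp_pos: [0.6823, -0.0019, 0.179]
orientation: [-2.888, -1.234, 0.002]
contact_force: [-3.9, 0.1, 7.6]
grip_width: 0.0442
```

Call:
jog_arm(
  plan=[
    [[0, 0, -0.2], 0],
    [[0, 0, -0.2], 0],
    [[0, 0, 0], 0],
  ],
)

```text
clock: 7.35
tcp_pos: [0.6827, -0.0018, 0.1775]
orientation: [-2.889, -1.234, 0.0]
contact_force: [-9.0, 0.7, 20.8]
grip_width: 0.0446
```

Call:
jog_arm(
  plan=[
    [[0, 0, -0.2], 0],
    [[0, 0, -0.1], 0],
    [[0, 0, 0], 0],
  ],
)

```text
clock: 7.65
tcp_pos: [0.683, -0.0014, 0.1773]
orientation: [2.889, 1.233, 0.001]
contact_force: [-15.4, -0.1, 37.8]
grip_width: 0.0446
```

Call:
jog_arm(
  plan=[
    [[0, 0, 0.1], 0],
    [[0, 0, 0], 0],
    [[0, 0, 0], 0],
    [[0, 0, 0], 0],
    [[0, 0, 0], 0],
    [[0, 0, 0], 0],
    [[0, 0, 0], 0],
    [[0, 0, 0], 0],
  ],
)

```text
clock: 8.45
tcp_pos: [0.6829, -0.0016, 0.1774]
orientation: [2.889, 1.233, 0.001]
contact_force: [-13.2, 0.3, 30.7]
grip_width: 0.0442
```

```bash
python3 - <<'E'
from h import *
t=get_calibration("top");s=get_calibration("scene")
def blob(f,box):
    x0,y0,x1,y1=[int(v*.64) for v in box];V=cv2.imread(f).max(axis=2);m=np.zeros_like(V);m[y0:y1,x0:x1]=(V[y0:y1,x0:x1]<60)*255
    k=max(cv2.findContours(m,cv2.RETR_EXTERNAL,cv2.CHAIN_APPROX_NONE)[0],key=cv2.contourArea);print(cv2.boundingRect(k));return np.array(cv2.fitEllipse(k)[0])
a=blob("pics/top0raw.png",(366,238,416,291));b=blob("pics/scene0raw.png",(325,318,383,365))
o1,d1=ray(t,a);o2,d2=ray(s,b);u=np.linalg.lstsq(np.c_[d1,-d2],o2-o1,rcond=None)[0];print(a,b,o1+u[0]*d1,o2+u[1]*d2)
f=grab_frame("scene")[:,:,::-1];cv2.imwrite("pics/s5.png",cv2.resize(f[200:280,190:270],(640,640))[:600])
for z in(.045,.053,.061,.069): print(z,proj(s,(.683,-.002,z)))
o=get_obs();print(o["clock"],o["tcp_pos"],o["contact_force"])
E
```

```text
(237, 156, 27, 27)
(214, 207, 25, 23)
[249.86251831 169.19432068] [226.10301208 218.09567261] [ 0.68309903 -0.00218245  0.05231611] [ 0.6822759  -0.00143798  0.05212599]
0.045 [225.88874305 219.35255046]
0.053 [225.80414978 217.91295996]
0.061 [225.71876459 216.45971744]
0.069 [225.63257641 214.99262993]
8.5 [ 0.68290365 -0.00154635  0.17735462] [-12.66932296   0.23183825  31.46932439]
```

View pics/s5.png

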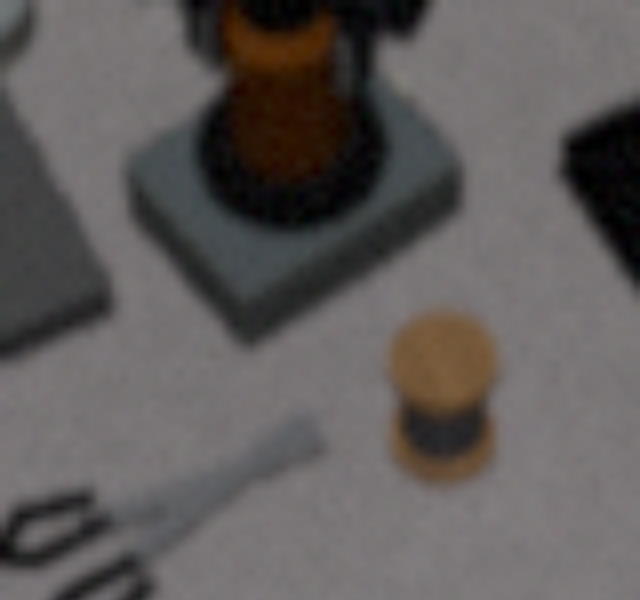

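The bottle stands upright, centred on the pad, at crop (290,140). The force is 31 N against a 10 N spring, so the pad has bottomed, and it has been held for just over 1 s. I'll lift in small steps, watching the force to confirm the pad's travel.

Call:
jog_arm(
  plan=[
    [[0, 0, 0.4], 0],
    [[0, 0, 0], 0],
  ],
)

```text
clock: 8.7
tcp_pos: [0.6829, -0.0019, 0.1784]
orientation: [2.889, 1.234, 0.001]
contact_force: [-3.6, 0.7, 7.3]
grip_width: 0.0445
```

Call:
jog_arm(
  plan=[
    [[0, 0, 0.4], 0],
    [[0, 0, 0], 0],
  ],
)

```text
clock: 8.9
tcp_pos: [0.683, -0.0019, 0.1817]
orientation: [-2.889, -1.234, -0.001]
contact_force: [-1.5, 1.0, 4.8]
grip_width: 0.0448
```

Call:
jog_arm(
  plan=[
    [[0, 0, 0.4], 0],
    [[0, 0, 0], 0],
  ],
)

```text
clock: 9.1
tcp_pos: [0.6831, -0.0022, 0.1853]
orientation: [-2.889, -1.234, -0.001]
contact_force: [0.6, 1.1, 0.9]
grip_width: 0.0445
```

```bash
python3 - <<'E'
from h import *
s=get_calibration("scene")
for z in(.04,.045,.05,.055,.06): print(z,proj(s,(.6937,.0184,z)))
E
```

```text
0.04 [226.29649904 226.32659892]
0.045 [226.24450252 225.44237807]
0.05 [226.1922002  224.55289136]
0.055 [226.13958941 223.65809209]
0.06 [226.08666745 222.75793304]
```

Call:
jog_arm(
  plan=[
    [[0, 0, 3], 0],
    [[0, 0, 3.5], 0],
    [[-1.5, -4, 0], 0],
    [[-1.5, -4, 0], 0],
    [[-1.5, -4, 0], 0],
    [[-1.5, -4, 0], 0],
    [[-1.5, -4, 0], 0],
    [[-1.5, -4, 0], 0],
    [[-1, -3, 0], 0],
    [[-0.5, -1.9, 0], 0],
    [[0, 0, 0], 0],
    [[0, 0, 0], 0],
  ],
)

```text
clock: 10.3
tcp_pos: [0.5776, -0.2913, 0.2491]
orientation: [-2.889, -1.232, 0.001]
contact_force: [-0.3, 0.6, -1.9]
grip_width: 0.0445
```

Call:
jog_arm(
  plan=[
    [[0, 0, 0], 0],
    [[0, 0, 0], 0],
  ],
)

```text
clock: 10.5
tcp_pos: [0.5786, -0.2897, 0.2498]
orientation: [-2.887, -1.237, -0.001]
contact_force: [0.2, 0.1, -1.1]
grip_width: 0.0444
```

Call:
jog_arm(
  plan=[
    [[0, 0, -3], 0],
    [[0, 0, -4], 0],
    [[0, 0, -3], 0],
    [[0, 0, -1.5], 0],
    [[0, 0, -0.9], 0],
    [[0, 0, 0], 0],
    [[0, 0, 0], 0],
    [[0, 0, 0], 0],
    [[0, 0, 0], 0],
  ],
)

```text
clock: 11.4
tcp_pos: [0.5786, -0.2919, 0.1272]
orientation: [2.888, 1.232, 0.002]
contact_force: [-0.4, -0.4, -1.2]
grip_width: 0.0446
```

```bash
python3 - <<'E'
from h import *
o=get_obs();c=get_calibration("wrist");a=grab_frame("wrist")[:,:,::-1];t=R.from_rotvec(o["orientation"]).as_matrix();print(o["clock"],o["tcp_pos"],o["contact_force"],np.arctan2(t[1,1],t[0,1]))
cv2.imwrite("pics/w6.png",a)
for P in((.637,-.2305,.081),(.5195,-.352,.081)):print(proj(c,P))
E
```

```text
11.4 [ 0.57863294 -0.29186531  0.12723952] [-0.37074377 -0.44699208 -1.17227004] -0.7641986819773063
[258.42383783  46.67238518]
[257.69356875 441.18557325]
```

View pics/w6.png

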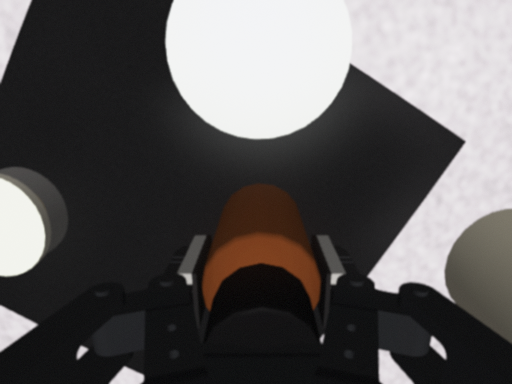

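Stack A's lid is at (258,46), as predicted, and the bottle is upright between the fingers. Lowering it onto the mat.

Call:
jog_arm(
  plan=[
    [[0, 0.05, -0.3], 0],
    [[0, 0, -0.2], 0],
    [[0, 0, 0], 0],
    [[0, 0, 0], 0],
  ],
)

```text
clock: 11.85
tcp_pos: [0.5779, -0.2911, 0.1207]
orientation: [-2.889, -1.233, 0.0]
contact_force: [-0.1, -0.1, -1.3]
grip_width: 0.0447
```

Call:
jog_arm(
  plan=[
    [[0, 0, -0.1], 0],
    [[0, 0, -0.1], 0],
    [[0, 0, 0], 0],
    [[0, 0, 0], 0],
  ],
)

```text
clock: 12.25
tcp_pos: [0.5781, -0.2911, 0.1197]
orientation: [2.889, 1.233, 0.0]
contact_force: [-1.9, 0.7, 5.1]
grip_width: 0.0446
```

Call:
jog_arm(
  plan=[
    [[0, 0, 0], 0],
    [[0, 0, 0], 0],
    [[0, 0, 0], 0],
    [[0, 0, 0], 0],
    [[0, 0, 0], 0],
  ],
  hand=7.5,
)

```text
clock: 12.75
tcp_pos: [0.578, -0.2911, 0.1188]
orientation: [-2.889, -1.233, 0.0]
contact_force: [0.1, 0.3, -0.6]
grip_width: 0.0751
```

Call:
jog_arm(
  plan=[
    [[0, 0, 1], 0],
    [[0, 0, 2], 0],
    [[0, 0, 3], 0],
    [[0, 0, 3], 0],
    [[0, 0, 3], 0],
    [[0, 0, 3], 0],
    [[0, 0, 3], 0],
    [[-1.5, -1.5, 0], 0],
    [[-1.5, -1.5, 0], 0],
    [[0, 0, 0], 0],
    [[0, 0, 0], 0],
    [[0, 0, 0], 0],
  ],
)

```text
clock: 13.95
tcp_pos: [0.5487, -0.32, 0.2992]
orientation: [-2.888, -1.235, -0.001]
contact_force: [0.2, -0.2, 0.5]
grip_width: 0.0752
```

```bash
cat > w7.py <<'E'
from h import *
o=get_obs();c=get_calibration("wrist");a=grab_frame("wrist")[:,:,::-1];print(o["clock"],o["tcp_pos"],o["contact_force"],o["grip_width"])
cv2.imwrite("pics/w7.png",a);V=a.min(axis=2);am=(a[:,:,2].astype(int)-a[:,:,0])
P=dict(A=(.637,-.2305,.081),B=(.5195,-.352,.081),cap=(.578,-.291,.113),sh=(.578,-.291,.077))
for n,p in P.items():print(n,proj(c,p))
E
python3 w7.py
```

```text
13.95 [ 0.54869424 -0.3200014   0.29917791] [ 0.22474742 -0.23908081  0.53558258] 0.07517809387785881
A [263.16477819  22.52205628]
B [261.79322428 225.34064684]
cap [262.11810965 135.13973757]
sh [262.00430861 130.46484753]
```

View pics/w7.png

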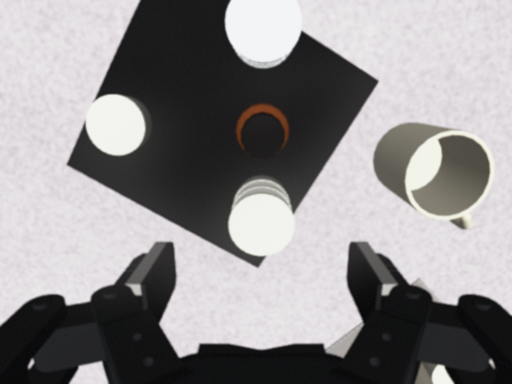

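The bottle cap is at (263,136), upright and in line midway between the lids of A (263,23) and B (262,224), within about 1 px of prediction. Next I go over to view the tray and vise together, turning the jaws toward the tray's short wall.

Call:
jog_arm(
  plan=[
    [[-0.15, 4, 0.25], -0.072],
    [[-0.15, 4, 0.25], -0.072],
    [[-0.15, 4, 0.25], -0.072],
    [[-0.15, 4, 0.25], -0.072],
    [[-0.15, 4, 0.25], -0.072],
    [[-0.15, 4, 0.25], -0.072],
    [[-0.15, 4, 0.25], -0.072],
    [[-0.15, 4, 0.25], -0.072],
    [[-0.15, 4, 0.25], -0.072],
    [[-0.15, 4, 0.25], -0.072],
    [[-0.15, 4, 0.25], -0.072],
    [[-0.15, 4, 0.25], -0.072],
  ],
)

```text
clock: 15.2
tcp_pos: [0.5295, 0.1616, 0.3291]
orientation: [-3.14, 0.092, -0.0]
contact_force: [0.7, -0.1, -0.1]
grip_width: 0.0747
```

Call:
jog_arm(
  plan=[
    [[0, 3, 0], 0],
    [[0, 3, 0], 0],
    [[0, 0, 0], 0],
    [[0, 0, 0], 0],
    [[0, 0, 0], 0],
    [[0, 0, 0], 0],
  ],
  hand=4,
)

```text
clock: 15.8
tcp_pos: [0.5302, 0.2178, 0.3288]
orientation: [3.14, -0.092, -0.0]
contact_force: [-0.0, 0.3, 0.2]
grip_width: 0.04
```

```bash
python3 - <<'E'
from h import *
import pickle
o=get_obs();c=get_calibration("wrist");a=grab_frame("wrist")[:,:,::-1];t=R.from_rotvec(o["orientation"]).as_matrix();print(o["clock"],o["tcp_pos"],o["contact_force"],np.arctan2(t[1,1],t[0,1]),o["joints"][6])
cv2.imwrite("pics/w8.png",a);pickle.dump(c,open("c8.pkl","wb"));print(c["xyz"])
for P in((.6373,.2484,.158),(.6716,.4823,.014),(.6878,.3753,.014),(.5412,.3486,.014),(.5226,.4542,.014)):print(proj(c,P))
E
```

```text
15.8 [0.53020253 0.21775043 0.32884667] [-0.03447569  0.27948353  0.17651699] -1.6297010958264808 -2.2476626488191815
[0.5996673  0.21365175 0.39793227]
[205.09751472  41.05322864]
[12.92415589 47.47873974]
[103.53821493  21.53869941]
[146.78944025 156.24022056]
[ 62.60823118 177.47955122]
```

View pics/w8.png

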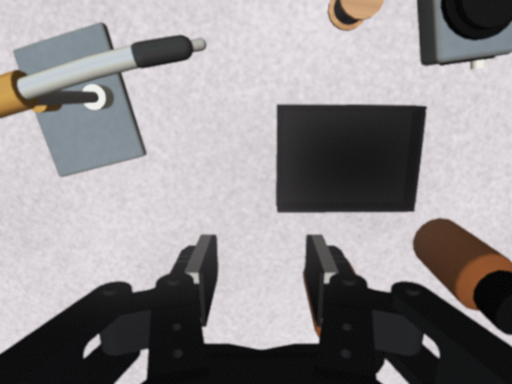

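The vise base corners are at (14,49), (103,24), (144,155) and (62,176), with the jaw tip at (204,44). All are within 1–3 px of my estimate. The empty tray's corners are at (277,106), (425,107), (414,212) and (277,212).

```bash
cat > tr.py <<'E'
from h import *
def tray(im,c,box):
    x0,y0,x1,y1=box;V=im.max(axis=2);m=np.zeros_like(V);m[y0:y1,x0:x1]=(V[y0:y1,x0:x1]<100)*255
    k=max(cv2.findContours(m,cv2.RETR_EXTERNAL,cv2.CHAIN_APPROX_NONE)[0],key=cv2.contourArea)
    q=cv2.approxPolyDP(cv2.convexHull(k),8,True)[:,0].astype(float)
    print("px",q.tolist());E=[]
    for i in range(len(q)): # fit each side on the contour, then cast at both heights
        a,b=q[i],q[(i+1)%len(q)];L=np.linalg.norm(b-a);n=np.array([-(b-a)[1],(b-a)[0]])/L
        p=k[:,0].astype(float);s=(p-a)@(b-a)/L;p=p[(abs((p-a)@n)<4)&(s>.15*L)&(s<.85*L)]
        r=[]
        for z in(.032,0.):
            Q=np.array([onz(c,u,z)[:2]*1000 for u in p],np.float32);vx,vy,px,py=cv2.fitLine(Q,cv2.DIST_HUBER,0,.01,.01).ravel();r.append((np.round([px,py],1),round(np.degrees(np.arctan2(vy,vx))%180,2)))
        print(r)
E
python3 - <<'E'
from tr import *
import pickle
c=pickle.load(open("c8.pkl","rb"));tray(cv2.imread("pics/w8.png"),c,(265,95,440,222))
q=np.array([onz(c,p,.014)[:2]*1000 for p in((14,49),(103,24),(144,155),(62,176))]);print(q.round(1),q.mean(0))
print("angs",[np.degrees(np.arctan2(*(q[i]-q[j])[::-1])) for i,j in((1,2),(0,3),(0,1),(3,2))],"tip",onz(c,(204,44),.158)*1000)
E
```

```text
px [[425.0, 107.0], [413.0, 210.0], [278.0, 210.0], [278.0, 105.0]]
[(array([523.6,  42.7], dtype=float32), np.float32(176.63)), (array([516.9,  27.8], dtype=float32), np.float32(176.63))]
[(array([467.5, 122.8], dtype=float32), np.float32(86.5)), (array([456. , 114.8], dtype=float32), np.float32(86.5))]
[(array([528.8, 200.3], dtype=float32), np.float32(177.31)), (array([522.6, 199.1], dtype=float32), np.float32(177.31))]
[(array([585.6, 124.1], dtype=float32), np.float32(87.06)), (array([584.3, 116.2], dtype=float32), np.float32(87.06))]
[[669.9 481.4]
 [685.4 376.3]
 [542.8 351.6]
 [524.4 454.6]] [605.64514539 415.95576515]
angs [np.float64(9.7981049943512), np.float64(10.4411062307401), np.float64(98.3995727233043), np.float64(100.13974475282888)] tip [635.51005506 249.30069207 158.        ]
```

Call:
jog_arm(
  plan=[
    [[-0.2, -3.5, -1], 0],
    [[-0.2, -3.5, -2], 0],
    [[-0.2, -3.5, -3], 0],
    [[-0.2, -3.5, -3], 0],
    [[0, -3.4, -2], 0.003],
    [[0, 0, -2], 0],
    [[0, 0, -2], 0],
    [[0, 0, 0], 0],
    [[0, 0, 0], 0],
    [[0, 0, 0], 0],
    [[0, 0, 0], 0],
  ],
)

```text
clock: 16.95
tcp_pos: [0.5226, 0.0452, 0.1801]
orientation: [-3.14, 0.085, -0.003]
contact_force: [-0.4, 0.4, 1.0]
grip_width: 0.04
```

```bash
python3 - <<'E'
from tr import *
o=get_obs();c=get_calibration("wrist");a=grab_frame("wrist")[:,:,::-1];t=R.from_rotvec(o["orientation"]).as_matrix();print(o["clock"],o["tcp_pos"],np.degrees(np.arctan2(t[1,1],t[0,1])),o["joints"][6])
cv2.imwrite("pics/w9.png",a);V=a.max(axis=2)
for y in(0,.0437,.08,.15):print(proj(c,(.522,y,.032)))
r=V[:,:].copy()
for row in(120,150,180,210):
    d=np.nonzero(V[row]<100)[0];print(row,d[:1],d[-1:], [ (int(x)) for x in np.nonzero(np.abs(np.diff(V[row].astype(int)))>25)[0]])
E
```

```text
16.95 [0.52260771 0.0451914  0.18005939] -93.0927247417851 -1.9909208838099637
[328.48314645 201.11516876]
[263.46121742 204.49330626]
[209.67692779 207.24100584]
[108.55733824 212.28867746]
120 [27] [511] [24, 25, 26, 267, 268, 269, 479, 480, 481]
150 [31] [511] [29, 30, 31, 267, 268, 269, 484, 485, 486]
180 [37] [511] [34, 35, 36, 267, 268, 269, 488, 489, 490]
210 [42] [511] [39, 40, 41, 267, 268, 269, 493, 494, 495]
```

Call:
jog_arm(
  plan=[
    [[0, -0.1, -2], 0],
    [[0, 0, -2.5], 0],
    [[0, 0, -2.5], 0],
    [[0, 0, -1.5], 0],
    [[0, 0, -0.7], 0],
    [[0, 0, 0], 0],
    [[0, 0, 0], 0],
    [[0, 0, 0], 0],
  ],
)

```text
clock: 17.8
tcp_pos: [0.5227, 0.044, 0.0879]
orientation: [-3.14, 0.085, -0.003]
contact_force: [-0.1, -0.0, -0.3]
grip_width: 0.0399
```

Call:
jog_arm(
  plan=[
    [[0, 0, -0.4], 0],
    [[0, 0, 0], 0],
    [[0, 0, 0], 0],
  ],
)

```text
clock: 18.1
tcp_pos: [0.522, 0.0439, 0.083]
orientation: [3.14, -0.085, 0.0]
contact_force: [-0.2, -0.1, 1.2]
grip_width: 0.0399
```

Call:
jog_arm(
  plan=[
    [[0, 0, 0], 0],
    [[0, 0, 0], 0],
    [[0, 0, 0], 0],
    [[0, 0, 0], 0],
    [[0, 0, 0], 0],
    [[0, 0, 0], 0],
    [[0, 0, 0], 0],
    [[0, 0, 0], 0],
  ],
  hand=0.3,
  grip_force=40,
)

```text
clock: 18.9
tcp_pos: [0.522, 0.0439, 0.0831]
orientation: [3.14, -0.085, 0.0]
contact_force: [-1.1, -0.5, 5.8]
grip_width: 0.0043
```

Call:
jog_arm(
  plan=[
    [[0, 0.5, 0], 0],
    [[0, 0.8, 0], 0.01],
    [[0, 1, 0], 0.015],
    [[0, 1, 0], 0.015],
    [[0, 1, 0], 0.015],
    [[0, 1, 0], 0.015],
    [[0, 1, 0], 0.015],
    [[0, 0.8, 0], 0.015],
    [[0.3, 0.7, 0], 0],
    [[0.5, 0.2, 0], 0],
    [[0, 0, 0], 0],
  ],
)

```text
clock: 20.0
tcp_pos: [0.5296, 0.126, 0.0831]
orientation: [-3.14, -0.077, 0.001]
contact_force: [-1.9, -0.8, 6.1]
grip_width: 0.0043
```

```bash
python3 - <<'E'
from tr import *
o=get_obs();t=R.from_rotvec(o["orientation"]).as_matrix();print(o["clock"],o["tcp_pos"],o["contact_force"],o["grip_width"],np.degrees(np.arctan2(t[1,1],t[0,1])),o["joints"])
E
```

```text
20.0 [0.52958199 0.1260286  0.08305016] [-1.94957918 -0.75216362  6.12114456] 0.004296122260783308 -87.20342029281592 [-0.13335251  0.59110605 -0.27210071  2.00346898  0.27398294  0.58176432
 -2.11367   ]
```

Call:
jog_arm(
  plan=[
    [[0.6, 0.2, 0], 0.01],
    [[1.1, 0.4, 0], 0.01],
    [[1.2, 0.5, 0], 0.012],
    [[1.2, 0.5, 0], 0.012],
    [[1.2, 0.5, 0], 0.012],
    [[1.2, 0.5, 0], 0.012],
    [[1.2, 0.5, 0], 0.012],
    [[1.2, 0.5, 0], 0.012],
    [[1.2, 0.5, 0], 0.012],
    [[1, 0.3, 0], 0.012],
    [[0.6, 0.2, 0], 0.011],
    [[0.3, 0, 0], 0],
  ],
)

```text
clock: 21.2
tcp_pos: [0.6489, 0.1726, 0.0831]
orientation: [-3.128, -0.276, 0.003]
contact_force: [-5.7, -0.8, 9.9]
grip_width: 0.0045
```

Call:
jog_arm(
  plan=[
    [[0, 0, 0], 0],
    [[0, 0, 0], 0],
    [[0, 0, 0], 0],
  ],
)

```text
clock: 21.5
tcp_pos: [0.6492, 0.1727, 0.0831]
orientation: [-3.128, -0.276, 0.001]
contact_force: [-2.3, 0.1, 5.7]
grip_width: 0.0039
```

```bash
python3 - <<'E'
from tr import *
o=get_obs();t=R.from_rotvec(o["orientation"]).as_matrix();print(o["clock"],o["tcp_pos"],o["contact_force"],o["grip_width"],np.degrees(np.arctan2(t[1,1],t[0,1])))
for n,z in(("top",0),("scene",0)): cv2.imwrite(f"pics/{n}9raw.png",grab_frame(n)[:,:,::-1])
s=get_calibration("scene");y=np.array([-.175,.985]);x=np.array([.985,.175]);C=np.array([.6364,.2487])
for n in("top","scene"):
    k=get_calibration(n);print(n,[proj(k,np.r_[C+a*x*.06+b*y*.08,.032]).round(1).tolist() for a,b in((-1,-1),(1,-1),(1,1),(-1,1))])
E
```

```text
21.5 [0.6491832  0.17265817 0.08311236] [-2.29406436  0.06718194  5.67853451] 0.003906783638572678 -79.92470051149988
top [[189.8, 201.5], [184.6, 159.3], [128.0, 167.4], [132.2, 209.6]]
scene [[278.7, 245.7], [249.7, 269.4], [288.7, 307.9], [317.9, 281.3]]
```

Call:
jog_arm(
  plan=[
    [[0, 0, 0], 0],
    [[0, 0, 0], 0],
    [[0, 0, 0], 0],
    [[0, 0, 0], 0],
  ],
  hand=4,
)

```text
clock: 22.0
tcp_pos: [0.6497, 0.1702, 0.0826]
orientation: [-3.13, -0.272, 0.001]
contact_force: [1.0, -0.4, 0.6]
grip_width: 0.0398
```

Call:
jog_arm(
  plan=[
    [[0, 0, 1], 0],
    [[0, 0, 2], 0],
    [[0, 0, 3], 0],
    [[0, 0, 4], 0],
    [[-1, -0.5, 4], 0],
    [[-2, -0.5, 4], 0],
    [[-2, 0, 4], 0],
    [[-2, 0, 2], 0],
    [[0, 0, 0], 0],
    [[0, 0, 0], 0],
    [[0, 0, 0], 0],
    [[0, 0, 0], 0],
  ],
)

```text
clock: 23.2
tcp_pos: [0.5801, 0.1595, 0.3214]
orientation: [3.13, 0.27, -0.004]
contact_force: [-0.0, 0.3, 0.2]
grip_width: 0.0402
```

```bash
python3 - <<'E'
from tr import *
import pickle
o=get_obs();c=get_calibration("wrist");a=grab_frame("wrist")[:,:,::-1];print(o["clock"],o["tcp_pos"],o["contact_force"],c["xyz"])
cv2.imwrite("pics/w10.png",a);pickle.dump(c,open("c10.pkl","wb"))
y=np.array([-.175,.985]);x=np.array([.985,.175]);C=np.array([.6364,.2487])
print([proj(c,np.r_[C+u*x*.06+v*y*.08,.032]).round(1).tolist() for u,v in((-1,-1),(1,-1),(1,1),(-1,1))],proj(c,(.6364,.2487,.158)))
E
```

```text
23.2 [0.58012382 0.15946582 0.32141425] [-0.04116693  0.31097296  0.1883172 ] [0.64880908 0.17128489 0.39034914]
[[262.9, 152.2], [262.6, 31.0], [101.6, 34.1], [114.1, 153.3]] [143.34431802  94.36688333]
```

View pics/w10.png

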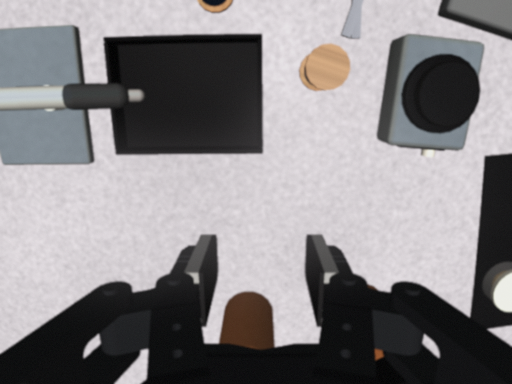

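The tray corners are at (105,37), (262,34), (263,152) and (116,154), the jaw tip at (140,95), and both spools are untouched. I'll check the numbers relative to the vise in this view and in the top view.

```bash
python3 - <<'E'
from tr import *
import pickle
c=pickle.load(open("c10.pkl","rb"));im=cv2.imread("pics/w10.png")
tray(im,c,(96,28,270,160))
b=[onz(c,p,.014)[:2]*1000 for p in((78,27),(91,163),(3,163))];print("base",np.round(b,1),[np.degrees(np.arctan2(*(u-v)[::-1])) for u,v in((b[0],b[1]),(b[2],b[1]))])
for p in((140,95.5),(143.5,95.5)):print("tip",onz(c,p,.158)*1000)
t=cv2.imread("pics/top9raw.png");k=get_calibration("top");f=grab_frame("top")[:,:,::-1];cv2.imwrite("pics/top10raw.png",f)
print("top view");tray(f,k,(120,150,200,220))
for p in((233*.64,272.5*.64),):print("tip top",onz(k,p,.158)*1000)
d=cv2.absdiff(f,cv2.imread("pics/top0raw.png")).max(axis=2);d=cv2.GaussianBlur(d,(5,5),0)>30
n,_,st,ce=cv2.connectedComponentsWithStats(d.astype(np.uint8));print([(st[i].tolist()) for i in range(1,n) if st[i][4]>15])
E
```

```text
px [[261.0, 36.0], [261.0, 152.0], [116.0, 152.0], [96.0, 108.0], [104.0, 38.0]]
[(array([643.7, 170.5], dtype=float32), np.float32(9.86)), (array([650.2, 171.7], dtype=float32), np.float32(9.86))]
[(array([577.6, 237.6], dtype=float32), np.float32(100.49)), (array([571.3, 243.5], dtype=float32), np.float32(100.49))]
[(array([576.5, 317.2], dtype=float32), np.float32(15.2)), (array([570. , 330.2], dtype=float32), np.float32(15.2))]
[(array([639.2, 337.4], dtype=float32), np.float32(170.72)), (array([638.3, 352.3], dtype=float32), np.float32(170.66))]
[(array([692.4, 257.6], dtype=float32), np.float32(100.4)), (array([696.3, 265.3], dtype=float32), np.float32(100.4))]
base [[686.6 372.2]
 [543.2 350.5]
 [525.6 456.9]] [np.float64(8.605979493264037), np.float64(99.42317000381283)]
tip [635.30881665 250.86918974 158.        ]
tip [635.68410395 248.52996287 158.        ]
top view
px [[181.0, 150.0], [199.0, 174.0], [199.0, 219.0], [181.0, 219.0], [157.0, 162.0]]
[(array([710.4, 181.2], dtype=float32), np.float32(22.25)), (array([718.2, 185.7], dtype=float32), np.float32(22.25))]
[(array([613.5, 135.1], dtype=float32), np.float32(2.88)), (array([618.6, 138.5], dtype=float32), np.float32(2.88))]
[(array([543.3, 156.8], dtype=float32), np.float32(92.02)), (array([546.6, 160.7], dtype=float32), np.float32(92.02))]
[(array([624. , 216.6], dtype=float32), np.float32(25.3)), (array([629.5, 222.1], dtype=float32), np.float32(25.29))]
[(array([715.7, 230.4], dtype=float32), np.float32(118.0)), (array([723.6, 236.2], dtype=float32), np.float32(117.99))]
tip top [637.84659575 248.84154025 158.        ]
[[109, 118, 169, 266, 20241], [348, 202, 15, 16, 94], [488, 333, 24, 22, 331]]
```

```bash
python3 - <<'E'
from h import *
import pickle
def edge(f,c,a,b,z):
    g=cv2.GaussianBlur(cv2.imread(f)[:,:,2].astype(float),(3,3),0);a=np.array(a,float);b=np.array(b,float);n=np.array([-(b-a)[1],(b-a)[0]]);n/=np.linalg.norm(n);P=[]
    for s in np.linspace(.1,.9,50):
        o=np.arange(-5,5.1,.25);q=a+s*(b-a)+o[:,None]*n
        v=cv2.remap(g.astype(np.float32),q[:,0].astype(np.float32)[None],q[:,1].astype(np.float32)[None],cv2.INTER_LINEAR)[0];i=np.argmax(abs(np.gradient(v)))
        P.append(onz(c,q[i],z)[:2]*1000)
    vx,vy,px,py=cv2.fitLine(np.array(P,np.float32),cv2.DIST_HUBER,0,.01,.01).ravel();return round(float(px),1),round(float(py),1),round(np.degrees(np.arctan2(vy,vx))%180,2)
c8,c10,t=pickle.load(open("c8.pkl","rb")),pickle.load(open("c10.pkl","rb")),get_calibration("top")
print("w8",[edge("pics/w8.png",c8,a,b,.014) for a,b in(((14,49),(62,176)),((62,176),(144,155)),((14,49),(103,24)),((122,80),(144,155)))])
print("w10",[edge("pics/w10.png",c10,a,b,.014) for a,b in(((81,110),(91,163)),((3,163),(91,163)),((3,29),(78,27)))])
Q=lambda p:(p[0]/2.9+60,p[1]/2.9+150)
print("top",[edge("pics/top0raw.png",t,Q(a),Q(b),.014) for a,b in(((170,85),(180,197)),((72,212),(180,197)),((66,110),(72,212)))])
print("tray w10",[edge("pics/w10.png",c10,a,b,.032) for a,b in(((262,35),(263,152)),((118,154),(263,153)),((145,36),(262,34)))])
E
```

```text
w8 [(591.1, 469.5, np.float32(8.9)), (532.8, 402.3, np.float32(100.1)), (679.3, 428.1, np.float32(99.5)), (586.0, 355.7, np.float32(9.91))]
w10 [(574.4, 352.4, np.float32(11.92)), (531.1, 414.5, np.float32(99.43)), (681.4, 417.8, np.float32(100.04))]
top [(596.0, 357.8, np.float32(9.63)), (533.0, 396.8, np.float32(100.58)), (560.1, 464.9, np.float32(9.74))]
tray w10 [(653.3, 171.5, np.float32(9.9)), (578.7, 225.4, np.float32(99.62)), (696.9, 237.4, np.float32(100.45))]
```

```bash
python3 -c "
from bench import *
print(get_obs()['clock'],hand_in())"
```

```text
the job is handed in; nothing more can be done
23.3 None
```

The job is done and handed in at 23.3 s, well inside the 72 s limit. No verdict came back.

- **Pad press:** I took the smaller (110 mm) bottle out of the tray and pressed it upright on the mixer pad. The force reached 31–38 N against the roughly 10 N spring with no further travel, and I held it there for about 1.2 s. As I lifted off, the force fell about 1 N per mm, which fits a pad that had fully bottomed.
- **Bottle on the mat:** It stands upright midway between the two tall stacks. In the close view after release it was about 1 px from the predicted midpoint. The top-view before/after comparison showed no change at the stacks.
- **Tray:** I pinched its short wall and dragged it along the table at constant height, with the tray pressed down by about 6 N. Its centre is about 1–1.5 mm from the point under the jaw tip. It sits at about 10.0° against about 9.9° for the vise base.

**Checks that disagreed:**
- Single edge readings of the vise base ranged from 8.9° to 11.9°, so I used the average.
- Separate jaw-tip estimates differed by about 2.5 mm.
- Finding the tray in the final top view failed because the arm was in the way. The tray numbers come from the wrist camera and the gripper's position.

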